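# Latch the photometer's cuvette carriage at mid position and start a reading

### The job

Push the photometer's sprung cuvette carriage all the way in to its back stop, then let go so that it springs back and latches against the stop pin at mid position. Then press the round start button fully down and let it up again. Only push with the fingers: grasp and lift nothing, leave the cuvette sitting in the carriage, keep off the stop pin and do not disturb the other things on the bench.

Things in the scene. Friction and masses are not known exactly. Their poses are not given: they have to be found in the camera images.
- photometer: white instrument fixed to the bench, base 300 x 260 mm, deck 25 mm above the bench. Origin: centre of the base's underside. +x: the way the carriage is pushed in (roughly away from the robot, yaw varies); +y: its left. Rear head from x = +85 mm, 220 mm wide, 85 mm high. Housings left and right of the carriage: x -14 to +30 mm, y 79 to 117 mm either side, 97 mm high
- carriage (a joint): carriage position, m: 0 = sprung out (start), grows when pushed in along the photometer's +x, 0.080 = back stop. Spring 3.6 N at 0, 8.4 N at 0.080, damping 40 N s/m (returns within 1 s). Between 0.01 and 0.04 the sprung stop pin rides over a tooth on it (a few N more) and drops behind it just past 0.040; on the way back the pin then holds the carriage at about 0.040, latched
- carriage_face (a point): centre of the carriage's upright front face (dark pad), where it is pushed; it looks to the photometer's -x, is 92 mm wide, from 26 to 86 mm above the bench, centre (this point) at 60 mm. The carriage is an aluminium block 100 mm long behind this face, with a 16 mm rail along its left side; it only slides, and this point with it
- pocket (a point): centre of the floor of the cuvette's pocket in the carriage (15 mm square, 30 mm deep), 75 mm behind the front face and 56 mm above the bench; moves with the carriage, z up
- cuvette: loose capped clear cuvette 12.5 x 12.5 x 45 mm standing in the carriage's pocket, its top 101 mm above the bench. Origin: centre of its underside; z up
- stop_pin: upright steel stop pin, 8 mm diameter with an 18 mm black knob (top 97 mm above the bench, 106 mm when lifted by the tooth), left of the carriage at x = -49, y = +55 mm of the photometer, in a bracket that reaches out to y = +87 mm. Origin: its lower tip, 40 mm above the bench at rest. Works by itself; not to be touched
- start_button (a joint): travel of the start button, m: 0 = up, 0.006 = fully down, pressed straight down; sprung, 1.5 N to begin and 5 N fully down, comes up by itself
- start_button_top (a point): centre of the top of the grey round start button (30 mm diameter in a 46 mm black collar, collar top 72 mm and button top 82 mm above the bench) on a grey 56 mm square plinth, 60 mm high, at the right front corner of the photometer's deck, the only button there; moves with the button
- vial: small capped amber vial, 24 mm diameter, 45 mm tall, standing on the left front corner of the photometer's deck; bystander. Origin: centre of its underside
- beaker: open glass beaker, 70 mm diameter, 90 mm tall, on the bench left of the photometer; bystander. Origin: centre of its underside
- tip_box: closed grey box with a clear lid, 122 x 87 x 64 mm tall, on the bench left of the photometer; bystander. Origin: centre of its underside
- wash_bottle: white bottle, 60 mm diameter, 160 mm tall, on the bench right of the photometer; bystander. Origin: centre of its underside
- reagent_jar: amber jar, 52 mm diameter, 60 mm tall, on the bench right of the photometer; bystander. Origin: centre of its underside
- spatula: narrow flat steel lab spatula, 165 mm long, 5 mm thick, lying crosswise on top of the rear head of the photometer; bystander. Origin: centre of its underside

How it is judged:
By the outcome, as a careful person would: the job done as asked, in the order asked, and still so for the second after the job is handed in, with the robot touching nothing.
It also fails if it takes over 48 s, if anything falls off the work surface, if the arm or the gripper's body presses on something with over 40 N, if the wrist force passes 120 N, or if a joint passes its speed limit or range.

### The arm

A 6-joint arm with a two-finger parallel gripper is mounted at the origin on the work surface. World frame = base frame: x ahead of the robot, y to its left, z up, the work surface at z = 0. Lengths are in mm, angles in rad, forces in N, time in s.
With the tool pointing down it reaches from about 350 to 875 mm from the base axis. Payload 4.2 kg.
Tool frame: the origin (TCP) lies between the finger pads; the fingertips stand 11 mm ahead of it and the grasp point (between the pads) lies 8 mm behind it; z points along the fingers, y is the direction in which the jaws open and shut (so a half turn about z gives the same grasp; the last joint's range is limited). The gripper opens to 85 mm and grips with 20 to 120 N. Pads are 22 mm wide; open, the fingers measure 114 mm over their backs; the gripper's body (76 mm by 85 mm) begins 54 mm behind the grasp point. The pads swing forward as they close: fully open they stand 13 mm farther back than shut.
Start: joints at [-0.909, 0.385, 0.008, 0, -1.194, -0.259], TCP at [245.01, -574.951, 242.312] pointing down, gripper open.
Joint ranges: [-3.14, 3.14], [-1.21, 2.06], [-1.07, 1.41], [-3.16, 2.05], [-2.99, -0.16], [-3.1, 3.1]. Speed limits (rad/s): [2.79, 2.79, 3.14, 3.14, 3.14, 3.14].

### API

Orientations are given as a unit quaternion [x, y, z, w].
In Python, from bench import * gives the robot as it stands.
- The arm moves only by the tool servo_tool, never from a script. Its argument "rows" is a list of rows, each a list of 7 numbers: the opening, from 0 (shut) to 1 (fully open), then the shift along the tool's x, y, z in cm, then the turn, a rotation vector about the tool's x, y, z in degrees. A call has 1 to 12 rows; each row shifts and turns the commanded pose from where the row before left it, along the tool's axes as they then stand; what a row does not reach is not made up. A row lasts 1/10 s, in which the tool goes at most 50 mm and 8.59 degrees, less where a joint would pass 70% of its speed; a pose out of reach is approached as far as the arm can. A call is refused whole if a number of a shift passes 5 or a number of a turn 8.59, either way. A call with a gripper value outside its range is refused whole. The fingers move at their own pace and stop on an object; the grip force is fixed at half the most. Time passes only in rows, so rows that do not move let the fingers close. It gives the time, the measured TCP pose, the force and the opening at its end, in the units of the state.
- read_state(): the state, without advancing time (a new reading comes with each control period).
- get_image(name): name is "side" or "top"; returns a dict with "image" (384x512x3 uint8, red, green, blue), "mtx" (3x3 intrinsics, pixels), "k1" (the pictures are not rectified: a ray, as slopes to the right and down, at radius r is drawn at 1 + k1 r^2 times it, then the intrinsics apply), "extrinsics" (4x4, takes a point from camera to world coordinates). Camera axes: x right, y up, looking along -z (the intrinsics and any distortion apply to the point x, -y, -z); pixel columns grow to the right and rows downward; lengths in mm; the calibration is good to about 2 mm. A picture is of the moment at which its call begins. There is no depth.
- job_done(): hands the job in, once; it reports no verdict.
The state is a dict: "clock": time; "joints": joint angles; "joint_vel": joint speeds; "joint_efforts": joint torques, N m; "position": TCP position; "ee_rot": TCP orientation; "contact_force": force on the tool from outside, world axes, zero at the start; "wrist_torque": the same for the moment, N m; "gripper_width": finger opening in mm.
Only numpy, scipy, OpenCV 4.12 (cv2) and the standard library are available. Lean on these libraries where they do the work, as an engineer would, in place of code of your own. Each camera call takes 0.05 s, during which the arm holds its last target. There are 200 camera calls.

## Working session

There is one attempt and no reset: what is moved stays moved. The work goes in short steps, Python scripts to look and compute and a tool call to move; the robot and the scene stay as the last step left them, time stands still between calls to the robot, and variables do not carry over. Pictures are saved under pics/ and viewed, about 8 in all and at most 12, crops included, and the job is handed in when it is done.

Besides the shell and the picture viewer there is one more tool, called after "Emit:" as name(argument=value, ...), one argument or row to a line, values as JSON. servo_tool: Moves the arm, as the interface text tells. Its arguments: {"type":"object","properties":{"rows":{"type":"array","items":{"type":"array","items":{"type":"number"}}}},"required":["rows"]}

```bash
mkdir -p pics; cat > h.py <<'E'
from bench import *
import numpy as np, cv2
from scipy.spatial.transform import Rotation as R
def ray(im,u,v):
    K=np.array(im["mtx"],float);d=np.array([im["k1"],0,0,0,0],float)
    p=cv2.undistortPoints(np.array([[[u,v]]],float),K,d)[0,0]
    E=np.array(im["extrinsics"],float)
    return E[:3,3],E[:3,:3]@np.array([p[0],-p[1],-1])
def onz(im,u,v,z):
    o,d=ray(im,u,v);return o+d*(z-o[2])/d[2]
def proj(im,P):
    K=np.array(im["mtx"],float);E=np.array(im["extrinsics"],float)
    c=E[:3,:3].T@(np.array(P,float)-E[:3,3]);q=np.array([c[0],-c[1],-c[2]])
    return cv2.projectPoints(q.reshape(1,1,3),np.zeros(3),np.zeros(3),K,np.array([im["k1"],0,0,0,0],float))[0][0,0]
E
python3 - <<'E'
from h import *
import pickle
print(read_state())
for n in("top","side"):
    im=get_image(n);pickle.dump(im,open(n+".pkl","wb"))
    print(n,im["mtx"],im["k1"],im["extrinsics"])
    cv2.imwrite(f"pics/{n}0.png",cv2.resize(np.array(im["image"])[:,:,::-1],(800,600),interpolation=cv2.INTER_CUBIC))
E
```

```text
{'clock': 0.0, 'joints': array([-9.09393148e-01,  3.85569442e-01,  6.60736114e-03, -5.03504135e-04,
       -1.19400095e+00, -2.58622664e-01]), 'joint_vel': array([ 2.20756847e-04, -9.87955887e-05, -1.49942629e-03, -1.63105796e-03,
       -9.59669230e-04, -5.80417002e-04]), 'joint_efforts': array([-1.38270592e-03, -3.92283690e+01,  1.88409519e+01,  4.18638870e+00,
       -4.48261257e-03,  2.43156143e-05]), 'position': array([ 244.79393934, -574.44815383,  241.20588819]), 'ee_rot': array([-1.99940553e-01,  9.79807403e-01,  1.07461719e-03, -2.71298241e-04]), 'contact_force': array([-0.26415154, -0.19670979,  0.00092658]), 'wrist_torque': array([0.03577999, 0.03327695, 0.02336679]), 'gripper_width': 85.24358108941924}
top [[381.7902839    0.         257.51174283]
 [  0.         381.7902839  191.74983869]
 [  0.           0.           1.        ]] -0.020446832507993885 [[-2.52112726e-02  9.90859459e-01 -1.32521410e-01  4.91222203e+02]
 [-9.99478674e-01 -2.76581548e-02 -1.66555351e-02  5.24230974e+01]
 [-2.01685922e-02  1.32032415e-01  9.91040196e-01  9.88139259e+02]
 [ 0.00000000e+00  0.00000000e+00  0.00000000e+00  1.00000000e+00]]
side [[382.90026734   0.         254.23332229]
 [  0.         382.90026734 190.88082175]
 [  0.           0.           1.        ]] -0.04252988000720042 [[ 8.15013611e-01  3.32217521e-01 -4.74746599e-01  2.53115367e+02]
 [-5.79187741e-01  4.91335581e-01 -6.50485132e-01 -4.44534268e+02]
 [ 1.71573379e-02  8.05121647e-01  5.92861501e-01  5.37929188e+02]
 [ 0.00000000e+00  0.00000000e+00  0.00000000e+00  1.00000000e+00]]
```

View pics/top0.png

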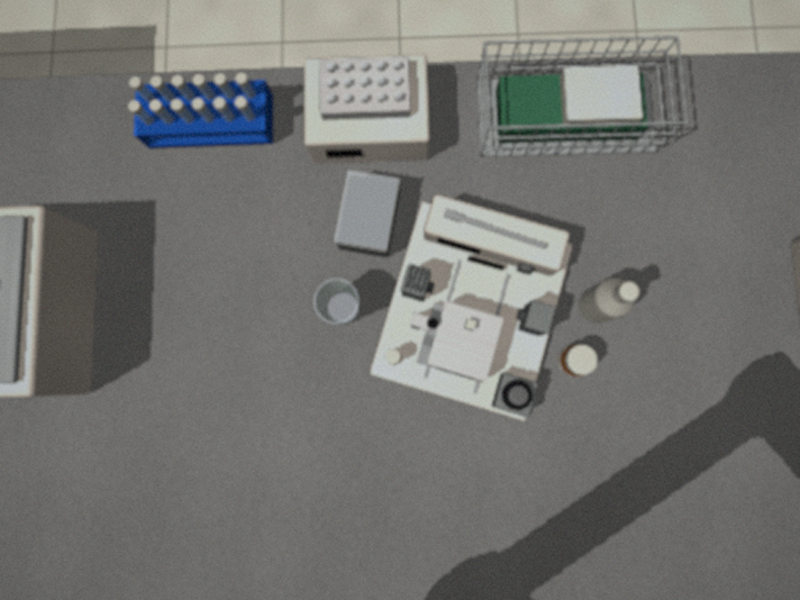

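View pics/side0.png

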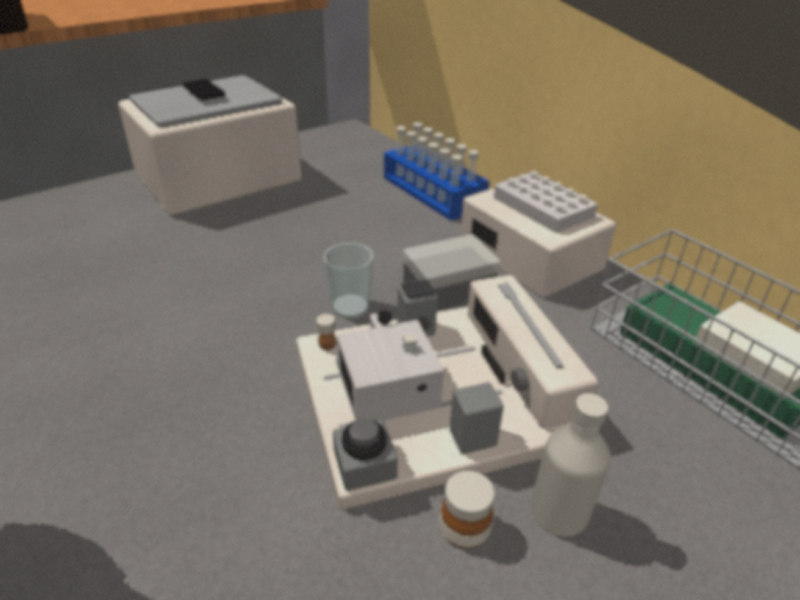

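```bash
python3 - <<'E'
from h import *
import pickle
t=pickle.load(open("top.pkl","rb"));s=pickle.load(open("side.pkl","rb"))
def T(u,v,z): return onz(t,u*.64-.18,v*.64-.18,z).round(1)
def S(u,v,z): return onz(s,u*.64-.18,v*.64-.18,z).round(1)
fl=T(372,375,25);fr=T(525,418,25)
print("front top",fl,fr,np.linalg.norm(fl-fr)); a,b=S(298,338,25),S(342,500,25);print("front side",a,b,np.linalg.norm(a-b))
d=(fl-fr)[:2];d/=np.linalg.norm(d);print("yaw",np.degrees(np.arctan2(-d[0],d[1])))
d=(a-b)[:2];d/=np.linalg.norm(d);print("yaw side",np.degrees(np.arctan2(-d[0],d[1])))
print("collar top",T(517,394,72),"side collar",S(365,441,72), "side btn top",S(367,432,82))
print("cuv top",T(472,323,101),"side",S(409,340,101))
print("knob",T(433,322,97),S(385,316,97))
print("face top edge",T(428,370,86),T(491,381,86))
print("tops head",T(432,197,85),T(570,242,85),T(567,270,85),T(425,236,85))
print("bottle",T(628,291,160),"jar",T(580,359,60),"vial",T(394,354,70),"beaker",T(337,301,90),S(349,252,90))
t8=cv2.resize(np.array(t["image"])[200//2:290,220:380][:,:,::-1],None,fx=5,fy=5,interpolation=cv2.INTER_CUBIC)
t8=t8[-600:];cv2.imwrite("pics/tcrop.png",np.array(cv2.resize(np.array(t["image"])[170:280,225:370][:,:,::-1],None,fx=5,fy=5,interpolation=cv2.INTER_CUBIC)))
E
```

```text
front top [499.8 120.8  25. ] [ 426.  -120.3   25. ] 252.1421226213502
front side [503.7 120.2  25. ] [ 422.5 -126.1   25. ] 259.33979640618213
yaw -17.019195306831268
yaw side -18.246315673602577
collar top [ 465.2 -101.6   72. ] side collar [ 461.2 -109.8   72. ] side btn top [ 464.5 -108.5   82. ]
cuv top [572.2 -35.1 101. ] side [568.1 -36.6 101. ]
knob [575.7  22.8  97. ] [573.4  18.9  97. ]
face top edge [504.6  32.2  86. ] [485.8 -61.4  86. ]
tops head [772.9  17.6  85. ] [ 694.8 -192.6   85. ] [ 651.1 -185.3   85. ] [710.8  30.5  85. ]
bottle [ 605.7 -248.7  160. ] jar [ 515.7 -203.3   60. ] vial [530.6  83.2  70. ] beaker [612.4 167.5  90. ] [619.2 175.4  90. ]
```

View pics/tcrop.png

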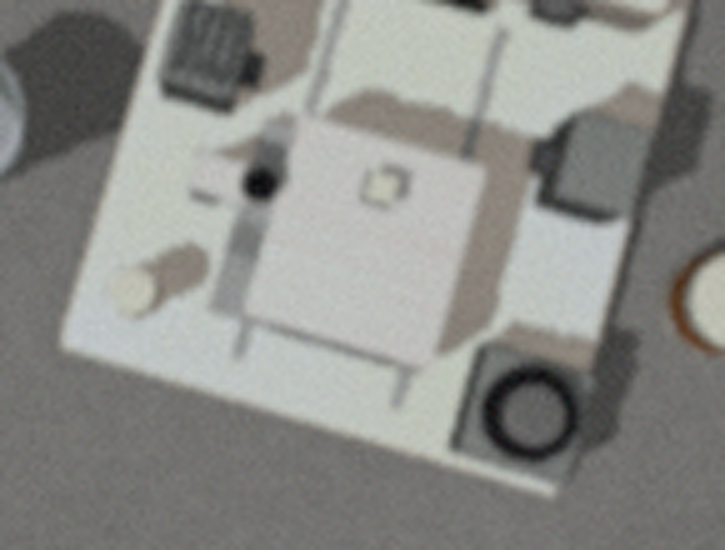

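The crop shows: front deck corners (62,348) and (555,495), carriage front top edge (247,318)–(432,368), cuvette cap (384,186), knob (262,183), button ring (530,411).

```bash
python3 - <<'E'
from h import *
import pickle
t=pickle.load(open("top.pkl","rb"));s=pickle.load(open("side.pkl","rb"))
def T(u,v,z): return onz(t,225+u/5-.4,170+v/5-.4,z)
P={}
for n,u,v,z in [("FL",62,348,25),("FR",555,495,25),("L2",160,0,25),("cl",247,318,86),("cr",432,368,86),("cbl",298,118,86),("cbr",485,175,86),("cuv",384,184,101),("knob",262,183,97),("btn",530,411,76)]:
    P[n]=T(u,v,z);print(n,P[n].round(1))
for a,b in(("FR","FL"),("cr","cl"),("cbr","cbl")):
    d=P[a]-P[b];print(a,b,np.linalg.norm(d).round(1),np.degrees(np.arctan2(d[0],-d[1])))
for a,b in(("FL","L2"),("cl","cbl"),("cr","cbr")):
    d=P[b]-P[a];print(a,b,np.linalg.norm(d).round(1),np.degrees(np.arctan2(d[1],d[0])))
y=np.radians(-16.5)
for yd in(-15.5,-16.5,-17.5):
    M=R.from_euler('z',yd,degrees=True).as_matrix()
    fm=(P["FL"]+P["FR"])/2; print(yd,{n:(M.T@(p-fm)+[-150,0,0]).round(1)[:2].tolist() for n,p in P.items()})
E
```

```text
FL [501.4 123.1  25. ]
FR [ 422.9 -119.6   25. ]
L2 [677.4  69.5  25. ]
cl [512.6  31.3  86. ]
cr [487.1 -54.4  86. ]
cbl [606.6   4.2  86. ]
cbr [576.9 -83.3  86. ]
cuv [572.6 -34.  101. ]
knob [575.   22.6  97. ]
btn [ 465.8 -100.8   76. ]
FR FL 255.1 -17.922710836368676
cr cl 89.4 -16.57289503405574
cbr cbl 92.4 -18.72685537373948
FL L2 183.9 -16.931328427888563
cl cbl 97.9 -16.119297243054053
cr cbr 94.4 -17.85660301145015
-15.5 {'FL': [-144.6, 127.4], 'FR': [-155.4, -127.4], 'L2': [39.2, 122.8], 'cl': [-109.4, 42.0], 'cr': [-111.0, -47.4], 'cbl': [-11.5, 41.0], 'cbr': [-16.7, -51.3], 'cuv': [-34.1, -4.9], 'knob': [-46.9, 50.3], 'btn': [-119.2, -97.8]}
-16.5 {'FL': [-146.8, 127.5], 'FR': [-153.2, -127.5], 'L2': [37.1, 126.1], 'cl': [-110.1, 42.7], 'cr': [-110.2, -46.7], 'cbl': [-12.2, 43.4], 'cbr': [-15.8, -48.9], 'cuv': [-34.0, -2.8], 'knob': [-47.8, 52.1], 'btn': [-117.5, -97.2]}
-17.5 {'FL': [-149.1, 127.5], 'FR': [-150.9, -127.5], 'L2': [34.8, 129.4], 'cl': [-110.9, 43.4], 'cr': [-109.4, -46.0], 'cbl': [-13.0, 45.8], 'cbr': [-15.0, -46.6], 'cuv': [-34.0, -0.8], 'knob': [-48.7, 53.9], 'btn': [-115.8, -96.7]}
```

Emit:
servo_tool(
  rows=[
    [0, 0, 0, 0, 0, 0, 8.1],
    [0, 0, 0, 0, 0, 0, 8.1],
    [0, 0, 0, 0, 0, 0, 8.1],
    [0, 0, 0, 0, 0, 0, 8.1],
    [0, 0, 0, 0, 0, 0, 8.1],
    [0, 0, 4, 0, 0, 0, 0],
    [0, 0, 4.5, 0, 0, 0, 0],
    [0, 0, 4.5, 0, 0, 0, 0],
    [0, 0, 4.5, 0, 0, 0, 0],
    [0, 0, 4.5, 0, 0, 0, 0],
    [0, 0, 4.5, 0, 0, 0, 0],
    [0, 0, 4.5, 0, 0, 0, 0],
  ],
)

```text
clock: 1.3
position: [337.7, -277.4, 242.1]
ee_rot: [0.152, 0.988, 0.0, -0.0]
contact_force: [0.6, 0.3, -0.2]
gripper_width: -0.2
```

Emit:
servo_tool(
  rows=[
    [0, 0, 4.5, 0, 0, 0, 0],
    [0, 0, 4.5, 0, 0, 0, 0],
    [0, 0, 4.5, 0, 0, 0, 0],
    [0, 0, 4.5, 0, 0, 0, 0],
    [0, -1, 4.5, 0, 0, 0, 0],
    [0, -1, 4.5, 0, 0, 0, 0],
    [0, -0.3, 3.4, 0, 0, 0, 0],
    [0, 0, 0, 0, 0, 0, 0],
    [0, 0, 0, 0, 0, 0, 0],
  ],
)

```text
clock: 2.2
position: [450.5, 4.5, 241.7]
ee_rot: [0.151, 0.989, -0.0, -0.001]
contact_force: [-0.6, -0.6, 0.4]
gripper_width: 0.1
```

Emit:
servo_tool(
  rows=[
    [0, 0, 0, 3.5, 0, 0, 0],
    [0, 0, 0, 3.5, 0, 0, 0],
    [0, 0, 0, 3.5, 0, 0, 0],
    [0, 0, 0, 3.5, 0, 0, 0],
    [0, 0, 0, 2, 0, 0, 0],
    [0, 0, 0, 1.3, 0, 0, 0],
    [0, 0, 0, 0, 0, 0, 0],
    [0, 0, 0, 0, 0, 0, 0],
  ],
)

```text
clock: 3.0
position: [450.7, 3.2, 69.6]
ee_rot: [0.152, 0.988, -0.0, -0.0]
contact_force: [-0.4, 0.0, -0.7]
gripper_width: 0.3
```

```bash
cat > pic.py <<'E'
from h import *
import sys
s=get_image("side");t=get_image("top")
a=np.array(s["image"])[150:330,180:380];b=np.array(t["image"])[110:290,215:415]
o=np.hstack([a,b])[:,:,::-1];cv2.imwrite(sys.argv[1],cv2.resize(o,None,fx=2,fy=2,interpolation=cv2.INTER_CUBIC))
q=read_state();print(q["position"].round(1),q["contact_force"].round(1),q["clock"])
E
python3 pic.py pics/p1.png
```

```text
[451.3   3.8  70.3] [ 0.1 -0.7 -0.1] 3.1
```

View pics/p1.png

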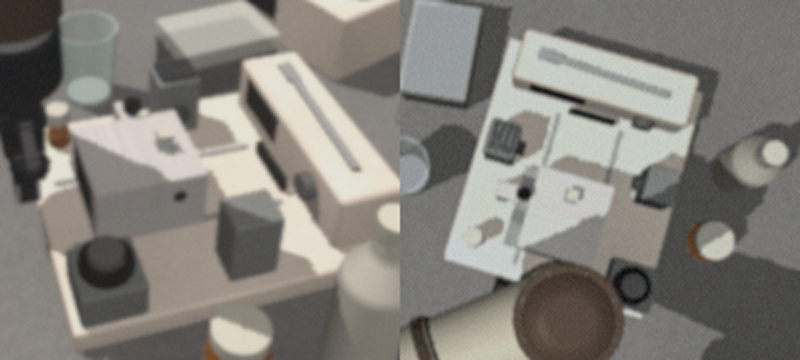

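Fingers (left image, ~(30,150)) stand in front of the carriage's pad at mid-height, clear of everything.

Emit:
servo_tool(
  rows=[
    [0, -1, 0, 0, 0, 0, 0],
    [0, -1, 0, 0, 0, 0, 0],
    [0, -1, 0, 0, 0, 0, 0],
    [0, -0.8, 0, 0, 0, 0, 0],
    [0, -0.8, 0, 0, 0, 0, 0],
    [0, -0.8, 0, 0, 0, 0, 0],
    [0, -0.8, 0, 0, 0, 0, 0],
    [0, -0.8, 0, 0, 0, 0, 0],
    [0, 0, 0, 0, 0, 0, 0],
  ],
)

```text
clock: 4.0
position: [515.4, -17.5, 68.5]
ee_rot: [0.152, 0.988, -0.001, -0.003]
contact_force: [-5.7, 2.2, 4.0]
gripper_width: -0.0
```

Emit:
servo_tool(
  rows=[
    [0, -0.8, 0, 0, 0, 0, 0],
    [0, -0.8, 0, 0, 0, 0, 0],
    [0, -0.8, 0, 0, 0, 0, 0],
    [0, -0.8, 0, 0, 0, 0, 0],
    [0, -0.8, 0, 0, 0, 0, 0],
    [0, 0, 0, 0, 0, 0, 0],
    [0, 0, 0, 0, 0, 0, 0],
  ],
)

```text
clock: 4.7
position: [552.4, -29.7, 68.3]
ee_rot: [0.152, 0.988, -0.001, -0.004]
contact_force: [-6.4, 1.2, 3.7]
gripper_width: 0.1
```

Emit:
servo_tool(
  rows=[
    [0, -0.4, 0, 0, 0, 0, 0],
    [0, -0.4, 0, 0, 0, 0, 0],
    [0, 0, 0, 0, 0, 0, 0],
    [0, 0, 0, 0, 0, 0, 0],
  ],
)

```text
clock: 5.1
position: [559.6, -32.1, 68.3]
ee_rot: [0.152, 0.988, -0.001, -0.005]
contact_force: [-7.7, 1.0, 3.8]
gripper_width: -0.1
```

Emit:
servo_tool(
  rows=[
    [0, -0.3, 0, 0, 0, 0, 0],
    [0, 0, 0, 0, 0, 0, 0],
    [0, 0, 0, 0, 0, 0, 0],
  ],
)

```text
clock: 5.4
position: [562.3, -33.0, 68.3]
ee_rot: [0.152, 0.988, -0.001, -0.005]
contact_force: [-8.2, 1.7, 4.9]
gripper_width: 0.1
```

Emit:
servo_tool(
  rows=[
    [0, -0.2, 0, 0, 0, 0, 0],
    [0, 0, 0, 0, 0, 0, 0],
    [0, 0, 0, 0, 0, 0, 0],
  ],
)

```text
clock: 5.7
position: [564.1, -33.6, 68.3]
ee_rot: [0.152, 0.988, -0.001, -0.005]
contact_force: [-7.7, 1.6, 4.9]
gripper_width: 0.2
```

Emit:
servo_tool(
  rows=[
    [0, -0.2, 0, 0, 0, 0, 0],
    [0, 0, 0, 0, 0, 0, 0],
    [0, 0, 0, 0, 0, 0, 0],
  ],
)

```text
clock: 6.0
position: [564.9, -33.9, 68.3]
ee_rot: [0.152, 0.988, -0.001, -0.006]
contact_force: [-11.7, 3.0, 7.1]
gripper_width: -0.1
```

Emit:
servo_tool(
  rows=[
    [0, -0.2, 0, 0, 0, 0, 0],
    [0, 0, 0, 0, 0, 0, 0],
    [0, 0, 0, 0, 0, 0, 0],
  ],
)

```text
clock: 6.3
position: [564.9, -34.0, 68.3]
ee_rot: [0.152, 0.988, -0.001, -0.008]
contact_force: [-15.2, 7.4, 12.0]
gripper_width: 0.0
```

Emit:
servo_tool(
  rows=[
    [0, -0.2, 0, 0, 0, 0, 0],
    [0, 0, 0, 0, 0, 0, 0],
    [0, 0, 0, 0, 0, 0, 0],
  ],
)

```text
clock: 6.6
position: [564.9, -34.0, 68.3]
ee_rot: [0.152, 0.988, -0.002, -0.01]
contact_force: [-20.8, 10.3, 15.8]
gripper_width: -0.1
```

Stop reached: position stalls at the expected 120 mm while the force rises. Backing off.

Emit:
servo_tool(
  rows=[
    [0, 0.6, 0, 0, 0, 0, 0],
    [0, 1, 0, 0, 0, 0, 0],
    [0, 1, 0, 0, 0, 0, 0],
    [0, 1, 0, 0, 0, 0, 0],
    [0, 1.5, 0, 0, 0, 0, 0],
    [0, 2, 0, 0, 0, 0, 0],
    [0, 2, 0, 0, 0, 0, 0],
    [0, 3, 0, 0, 0, 0, 0],
    [0, 0, 0, 0, 0, 0, 0],
    [0, 0, 0, 0, 0, 0, 0],
  ],
)

```text
clock: 7.6
position: [460.1, 2.5, 70.2]
ee_rot: [0.151, 0.989, 0.001, 0.002]
contact_force: [1.5, 0.2, 0.8]
gripper_width: 0.2
```

Emit:
servo_tool(
  rows=[
    [0, 0, 0, -3, 0, 0, 0],
    [0, 0, 0, -3, 0, 0, 0],
    [0, 0, 0, -2, 0, 0, 0],
    [0, 0, 0, 0, 0, 0, 0],
    [0, 0, 0, 0, 0, 0, 0],
  ],
)

```text
clock: 8.1
position: [459.7, 1.8, 149.7]
ee_rot: [0.152, 0.988, 0.001, 0.001]
contact_force: [-0.1, 0.1, -1.1]
gripper_width: 0.0
```

```bash
python3 pic.py pics/p2.png
```

```text
[458.5   1.5 148.5] [0.7 0.  0. ] 8.2
```

View pics/p2.png

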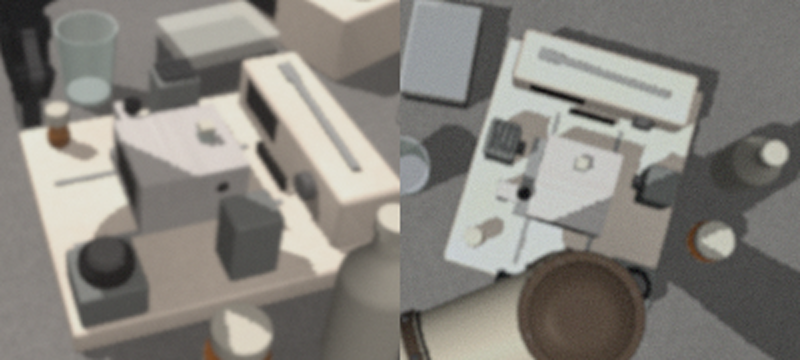

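Carriage now ~40 mm in (cap moved from (572,193) to (583,162)), knob at its place, cuvette seated. Now over the button.

Emit:
servo_tool(
  rows=[
    [0, -0.6, -2, 0, 0, 0, 0],
    [0, -1, -3, 0, 0, 0, 0],
    [0, -1, -3, 0, 0, 0, 0],
    [0, -1, -1.9, 0, 0, 0, 0],
    [0, 0, 0, 2, 0, 0, 0],
    [0, 0, 0, 1.5, 0, 0, 0],
    [0, 0, 0, 1, 0, 0, 0],
    [0, 0, 0, 0, 0, 0, 0],
    [0, 0, 0, 0, 0, 0, 0],
    [0, 0, 0, 0, 0, 0, 0],
  ],
)

```text
clock: 9.2
position: [463.8, -103.4, 104.8]
ee_rot: [0.151, 0.989, 0.0, 0.001]
contact_force: [0.4, 0.2, -1.3]
gripper_width: -0.1
```

```bash
python3 pic.py pics/p3.png
```

```text
[ 463.6 -103.4  105. ] [0.2 0.4 0.2] 9.3
```

View pics/p3.png

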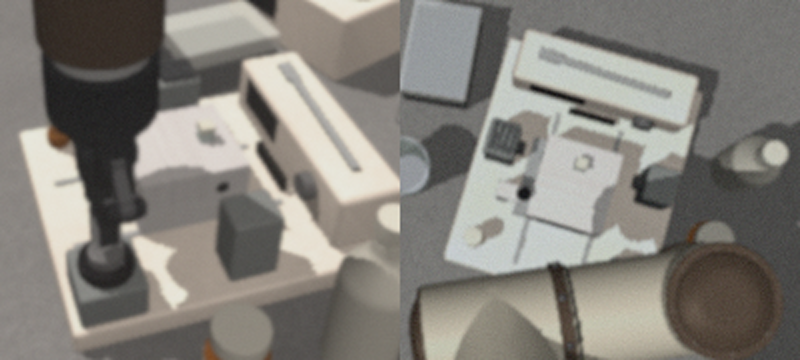

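The fingertips are centred above the button (side view, about (107,255)).

Emit:
servo_tool(
  rows=[
    [0, 0, 0, 0.5, 0, 0, 0],
    [0, 0, 0, 0.5, 0, 0, 0],
    [0, 0, 0, 0.3, 0, 0, 0],
    [0, 0, 0, 0, 0, 0, 0],
    [0, 0, 0, 0, 0, 0, 0],
  ],
)

```text
clock: 9.8
position: [463.0, -103.6, 91.3]
ee_rot: [0.151, 0.988, -0.0, -0.0]
contact_force: [-1.1, 1.0, 3.8]
gripper_width: 0.0
```

Emit:
servo_tool(
  rows=[
    [0, 0, 0, 0.2, 0, 0, 0],
    [0, 0, 0, 0, 0, 0, 0],
    [0, 0, 0, 0, 0, 0, 0],
  ],
)

```text
clock: 10.1
position: [463.1, -103.6, 89.4]
ee_rot: [0.151, 0.988, 0.0, -0.0]
contact_force: [-0.3, 0.6, 2.6]
gripper_width: 0.2
```

Emit:
servo_tool(
  rows=[
    [0, 0, 0, 0.2, 0, 0, 0],
    [0, 0, 0, 0, 0, 0, 0],
    [0, 0, 0, 0, 0, 0, 0],
  ],
)

```text
clock: 10.4
position: [463.1, -103.7, 87.4]
ee_rot: [0.151, 0.988, -0.0, -0.0]
contact_force: [-0.7, 0.8, 5.3]
gripper_width: -0.1
```

Emit:
servo_tool(
  rows=[
    [0, 0, 0, 0.2, 0, 0, 0],
    [0, 0, 0, 0, 0, 0, 0],
    [0, 0, 0, 0, 0, 0, 0],
  ],
)

```text
clock: 10.7
position: [463.2, -103.7, 86.9]
ee_rot: [0.151, 0.989, -0.0, 0.0]
contact_force: [-4.7, 2.8, 15.9]
gripper_width: -0.1
```

Bottomed at the expected 6 mm (TCP 86.9, force jumps to 16 N). Release and retreat.

Emit:
servo_tool(
  rows=[
    [0, 0, 0, 0, 0, 0, 0],
    [0, 0, 0, -0.6, 0, 0, 0],
    [0, 0, 0, -1, 0, 0, 0],
    [0, 0, 0, -2, 0, 0, 0],
    [0, 0, 0, -4, 0, 0, 0],
    [0, 0, 0, -4, 0, 0, 0],
    [0, 0, 0, -4, 0, 0, 0],
    [0, 2, 0, 0, 0, 0, 0],
    [0, 2, 0, 0, 0, 0, 0],
    [0, 0, 0, 0, 0, 0, 0],
    [0, 0, 0, 0, 0, 0, 0],
  ],
)

```text
clock: 11.8
position: [425.1, -91.7, 241.6]
ee_rot: [0.151, 0.988, 0.0, 0.0]
contact_force: [0.3, 0.5, -0.3]
gripper_width: 0.4
```

Emit:
servo_tool(
  rows=[
    [0, 0, -4, 0, 0, 0, 0],
    [0, 0, -4.5, 0, 0, 0, 0],
    [0, 0, -4.5, 0, 0, 0, 0],
    [0, 0, -4.5, 0, 0, 0, 0],
    [0, 0, -4.5, 0, 0, 0, 0],
    [0, 0, -4, 0, 0, 0, 0],
    [0, 0, 0, 0, 0, 0, 0],
    [0, 0, 0, 0, 0, 0, 0],
  ],
)

```text
clock: 12.6
position: [347.0, -340.8, 240.5]
ee_rot: [0.153, 0.988, 0.0, -0.001]
contact_force: [-0.0, 0.1, 0.7]
gripper_width: 0.1
```

```bash
python3 pic.py pics/p4.png
```

```text
[ 347.5 -339.5  240.9] [ 0.1 -0.5 -0.3] 12.7
```

View pics/p4.png

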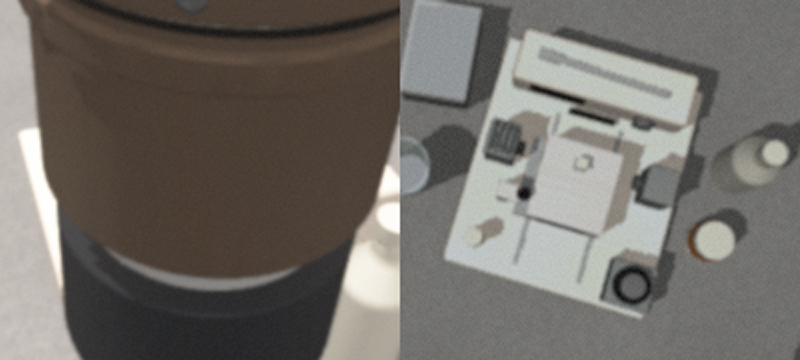

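The top view is clear: the carriage is at mid position with the cuvette cap at (583,162), and the button ring at (633,286) is unobstructed. The vial, jar, bottle, spatula and box are where they were. A quick numeric check of the carriage position, then I hand in.

```bash
python3 - <<'E'
from h import *
t=get_image("top")
c=onz(t,215+(583-400)/2-.25,110+162/2-.25,101)
print("carriage travel ~",(c[:2]-[572.6,-34])@[.954,-.301])
print(job_done())
E
```

```text
carriage travel ~ 38.592189633218965
the job is handed in; nothing more can be done
None
```

I pushed the carriage to its back stop, let it spring back to its latch, and pressed and released the start button. I then handed the job in at about 12.7 s of the 48 s allowed.

- **Carriage:** With shut fingers I pushed the front face in until it stalled. That was 120 mm of tool travel, as predicted, with the force rising from about 8 N to about 28 N. After I backed off, the cuvette cap in the top picture showed the carriage resting about 39 mm in, which fits the 40 mm latch. The cuvette was still in its pocket.
- **Start button:** I pressed it to its bottom, where the tool stalled about 6 mm below the button's height when up and the force jumped from 5 N to 16 N. I then lifted clear.
- **Bystanders:** In the last top picture the vial, jar, bottle, spatula and box looked where they were at the start. The beaker was only partly in that picture, and what showed looked unmoved. The arm was touching nothing.

**Not fully checked:** In the last side picture the arm blocked the view, so I did not see from the side that the button had come up. I also didn't measure that from above. The two cameras disagreed by up to about 8 mm on sideways position, so I aimed at a point between their estimates for the button.

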